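# Rock the seesaw gate and feed the capacitors down the other chute

### The arm

A 6-joint arm with a two-finger parallel gripper is mounted at the origin on the work surface. World frame = base frame: x ahead of the robot, y to its left, z up, the work surface at z = 0. Lengths are in mm, angles in rad, forces in N, time in s.
With the tool pointing down it reaches from about 325 to 775 mm from the base axis. Payload 5.5 kg.
Tool frame: the origin (TCP) lies at the centre of the arm's flange, where the gripper is bolted on; the fingertips stand 173 mm ahead of it and the grasp point (between the pads) lies 155 mm ahead of it; x points along the fingers, z is the direction in which the jaws open and shut, and the axes are right-handed (so a half turn about x gives the same grasp; the last joint's range is limited). The gripper opens to 85 mm and grips with 20 to 120 N. Pads are 22 mm wide; open, the fingers measure 114 mm over their backs; the gripper's body (76 mm by 85 mm) begins 54 mm behind the grasp point. The pads swing forward as they close: fully open they stand 13 mm farther back than shut.
Start: joints at [1.217, 0.091, 1.231, -0, 1.82, -0.057], TCP at [175.482, 573.781, 404.675] pointing down, gripper open.
Joint ranges: [-2.87, 2.87], [-0.86, 2.18], [0.17, 2.46], [-1.51, 4.65], [0.06, 2.69], [-2.65, 2.65]. Speed limits (rad/s): [2.57, 2.57, 3.01, 3.14, 3.14, 3.14].

### API

Orientations are given as [roll, pitch, yaw] about the fixed x, y, z axes, in that order (R = Rz(yaw) Ry(pitch) Rx(roll)).
In Python, from plant import r gives the robot as it stands.
- The arm moves only by the shell command python3 -m crank 'ROWS' [FORCE]. ROWS is JSON, a list of rows, each a list of 7 numbers: the turn, a rotation vector about the tool's x, y, z in rad, then the shift along the tool's x, y, z in cm, then the finger opening in cm, from 0 to 8.54. In form: [[ax, ay, az, tx, ty, tz, grip], ...]. A call has 1 to 5 rows; each row is the pose to reach, as a shift and turn from the pose commanded when the call began, along the tool's axes at that moment; what a row does not reach only later rows make up. A row lasts 1/10 s, in which the tool goes at most 50 mm and 8.59 degrees, less where a joint would pass 70% of its speed; a pose out of reach is approached as far as the arm can. A call with a gripper value outside its range is refused whole. The fingers move at their own pace and stop on an object; FORCE is the grip in N (left out, the last holds). Time passes only in rows, so rows that repeat a pose let the fingers close. It gives the time, the measured TCP pose, the force and the opening at its end, in the units of the state.
- r.read_state(): the state, without advancing time (a new reading comes with each control period).
- r.snapshot(name): name is "scene" or "top"; returns a dict with "color" (400x640x3 uint8, red, green, blue), "camera_matrix" (3x3 intrinsics, pixels), "k1" (the pictures are not rectified: a ray, as slopes to the right and down, at radius r is drawn at 1 + k1 r^2 times it, then the intrinsics apply), "rvec" (rotation vector, rad) and "tvec" (3), from world to camera coordinates, as OpenCV has them. Camera axes: x right, y down, z forward; pixel columns grow to the right and rows downward; lengths in mm; the calibration is good to about 2 mm. A picture is of the moment at which its call begins. There is no depth.
- r.finish_job(): hands the job in, once; it reports no verdict.
Trained networks look in the newest picture that a camera, given by its name, has taken for a name from the list of things; names that differ only in an ending like _2 or _b are one class to them, and where a whole thing is asked for, a point or a joint stands for the part that bears it (a point fixed in the world has none). Each returns a list of dicts, best first, with "p" (0 to 1); they miss things now and then, are a little off and sometimes report something else, mostly with a low value. They report only what shows in the picture. A call takes as long as a camera call. They do not tell look-alikes from the thing itself.
- r.outline_of(camera, name): "region" (400x640 bool, what is visible of it) and "xy" ([column, row] in pixels, amid what is visible of it).
The state is a dict: "t": time; "joints": joint angles; "joint_vel": joint speeds; "tau": joint torques, N m; "eef_pos": TCP position; "tool_rot": TCP orientation; "wrist_force": force on the tool from outside, world axes, zero at the start; "moment": the same for the moment, N m; "grip_width": opening from 0.0 (shut) to 1.0 (fully open).
Only numpy, scipy, OpenCV 4.12 (cv2) and the standard library are available. Lean on these libraries where they do the work, as an engineer would, in place of code of your own. Each camera call takes 0.05 s, during which the arm holds its last target. There are 200 camera calls.

### The job

On the capacitor sorter, press down the raised side of the seesaw gate so that it rocks over its pivot and tips to the other side, and only then push the two capacitors along the feed track, off its end and onto the gate, so that both roll down into the chute on that newly chosen side and come to rest there. Use the fingertips only: do not lift or carry the capacitors, and leave the other things on the bench where they stand.

Things in the scene. Friction and masses are not known exactly. Their poses are not given: they have to be found in the camera images.
- sorter: Fixed sheet-metal sorter: a level feed track, a seesaw gate beyond its end, a chute falling away left and right of the gate. Origin on the table below the gate's pivot, which is at z = 100 mm; x points along the feed track away from the robot (feed direction), y to the left chute, z up. The gate spans x -29 to +33, y -75 to +75 mm.
- feed_lip (a point): Middle of the edge of the feed track's floor at the gate end (sorter frame: -31, 0, 103 mm). The track runs back 138 mm from here, open at both ends; inside width 34 mm, side rails 4 mm thick, 10 mm above the floor. The gate's bed is 3 mm lower. A capacitor rolls off once it is wholly past the edge and no longer pressed; the gate's far wall, 60 mm past the edge, stops it.
- left_chute (a point): Middle of the left chute's floor (sorter frame: 0, 160, 45 mm). The fixed chute, 58 mm wide inside, slopes down outwards at 0.3 rad, from the gate's end (y = 78 mm, floor z = 70 mm) to an end stop at y = 242 mm (floor z = 19 mm).
- right_chute (a point): The same for the right chute (sorter frame: 0, -160, 45 mm), its mirror image.
- gate (a joint): Seesaw gate's angle about its pivot (along sorter x), rad: limits +-0.30, 0 level. Positive: left (+y) side raised, parts roll right; negative: the reverse. Starts leaning to either side by chance. A round weight on a stalk at its far edge (top 66 mm above the pivot) makes it topple to the side it leans to: under 2 N on the raised tab rocks it, and past level it falls over by itself.
- left_tab (a point): Middle of the top face of the gate's left press tab, a flat steel ear, 37 mm (x) by 34 mm (y), standing out from the gate towards the robot: sorter x = -48 mm, 62 mm left of the pivot. Moves with the gate: 18 mm above the pivot's height when raised, 18 mm below when lowered.
- right_tab (a point): The same for the right press tab, 62 mm to the right of the pivot.
- cap_front_center (a point): Centre of the capacitor nearer the gate: a black cylindrical can with rounded edges, 30 mm across, 45 mm long, about 45 g, lying with its axis along the feed track.
- cap_rear_center (a point): Centre of the second, identical capacitor, behind the first in the feed track (on the robot's side), 1 cm or so of air between them. Pushed on its rear end it pushes the first one ahead of it off the edge. They slide easily on the polished metal; steadily pushed, one after the other drops onto the gate and rolls off.
- transformer: Bystander: small transformer, 48 x 62 x 42 mm high, on the table left of the feed track; origin centre of underside.
- solder_reel: Bystander: reel, 60 mm across, 40 mm high, on the table right of the feed track; origin centre of underside.
- screwdriver: Bystander: screwdriver 170 mm long, lying on the table; origin centre of underside.
- multimeter: Bystander: multimeter 150 x 75 x 36 mm, lying on the table; origin centre of underside.
- flux_bottle: Bystander: bottle, 36 mm across, 85 mm high; origin centre of underside.
- spare_cap: Bystander: larger capacitor standing upright on the table, 35 mm across, 50 mm high; origin centre of underside. Not to be fed.
Things that resemble listed ones, but are neither listed nor needed, are in the scene too. What is shaped like the part that bears cap_rear_center but pink or yellow is not meant.

How it is judged:
By the outcome, as a careful person would: the job done as asked, in the order asked, and still so for the second after the job is handed in, with the robot touching nothing.
It also fails if it takes over 48 s, if anything falls off the work surface, if the arm or the gripper's body presses on something with over 40 N, if the wrist force passes 120 N, or if a joint passes its speed limit or range.

## Working session

There is one attempt and no reset: what is moved stays moved. The work goes in short steps, Python scripts to look and compute and a shell command to move; the robot and the scene stay as the last step left them, time stands still between calls to the robot, and variables do not carry over. Pictures are saved under pics/ and viewed, about 8 in all and at most 12, crops included, and the job is handed in when it is done.

```bash
mkdir -p pics; ls; cat > h.py <<'E'
import numpy as np, cv2
from plant import r
def snap(c,fn=None):
    s=r.snapshot(c)
    if fn: cv2.imwrite('pics/'+fn,s['color'][:,:,::-1])
    return s
def ray(s,px):
    K=s['camera_matrix'];k=s['k1'];R=cv2.Rodrigues(np.array(s['rvec'],float))[0];t=np.array(s['tvec'],float).ravel()
    d=np.array([(px[0]-K[0][2])/K[0][0],(px[1]-K[1][2])/K[1][1]]);u=d.copy()
    for _ in range(20): u=d/(1+k*(u@u))
    return -R.T@t, R.T@np.array([u[0],u[1],1])
def atz(s,px,z):
    o,d=ray(s,px); return o+d*(z-o[2])/d[2]
def proj(s,P):
    K=s['camera_matrix'];R=cv2.Rodrigues(np.array(s['rvec'],float))[0];t=np.array(s['tvec'],float).ravel()
    p=R@np.array(P,float)+t;u=p[:2]/p[2];u=u*(1+s['k1']*(u@u))
    return [K[0][0]*u[0]+K[0][2],K[1][1]*u[1]+K[1][2]]
E
python3 - <<'E'
from h import *
st=r.read_state();print({k:np.round(v,3).tolist() for k,v in st.items()})
S={c:snap(c,c+'0.png') for c in('scene','top')}
for c in S:
    print(c,ray(S[c],(320,200)))
    for n in ['sorter','gate','cap_front_center','cap_rear_center','left_tab','transformer','solder_reel','screwdriver','multimeter','flux_bottle','spare_cap']:
        for d in r.outline_of(c,n)[:4]:
            m=d['region'];ys,xs=np.nonzero(m)
            print(c,n,round(d['p'],2),np.round(d['xy']),xs.min(),xs.max(),ys.min(),ys.max(),m.sum(),S[c]['color'][m].mean(0).round())
im=np.vstack([cv2.resize(S[c]['color'],None,fx=1,fy=1) for c in S])
E
```

```text
pics
{'t': 0.0, 'joints': [1.217, 0.092, 1.232, -0.0, 1.82, -0.057], 'joint_vel': [-0.001, 0.001, -0.001, -0.001, 0.002, -0.0], 'tau': [0.0, -45.873, -41.802, -0.0, 0.012, 0.0], 'eef_pos': [175.503, 573.825, 403.516], 'tool_rot': [3.089, 1.569, -1.92], 'wrist_force': [-0.337, -0.252, -0.212], 'moment': [0.004, -0.025, -0.004], 'grip_width': 0.999}
scene (array([1319.379256  , -129.46142562,  875.01592097]), array([-0.70232828,  0.139912  , -0.69801018]))
scene sorter 0.84 [302. 236.] 213 390 183 260 6876 [149. 146. 151.]
scene sorter 0.67 [175. 220.] 170 185 205 229 254 [152. 144. 146.]
scene cap_front_center 0.71 [298. 200.] 297 306 192 209 160 [90. 86. 89.]
scene cap_front_center 0.37 [301. 234.] 213 389 182 260 7039 [148. 145. 151.]
scene cap_rear_center 0.67 [339. 275.] 334 350 268 284 166 [214. 189.   0.]
scene cap_rear_center 0.66 [303. 189.] 296 305 180 192 101 [77. 73. 76.]
scene cap_rear_center 0.6 [310. 184.] 307 313 178 190 75 [204. 123. 153.]
scene cap_rear_center 0.51 [284. 185.] 277 291 185 195 132 [198. 112. 146.]
scene left_tab 0.9 [304. 220.] 275 329 202 236 1211 [14
[... 820 characters left out ...]
p_rear_center 0.67 [303. 126.] 294 309 118 136 194 [194. 180.  37.]
top cap_rear_center 0.63 [341. 260.] 333 350 253 264 201 [204. 132. 162.]
top cap_rear_center 0.62 [308. 264.] 303 316 253 270 165 [226. 146. 180.]
top left_tab 0.67 [333. 167.] 302 363 142 195 1925 [178. 178. 186.]
top transformer 0.61 [272. 207.] 259 282 197 216 355 [121. 110. 112.]
top solder_reel 0.66 [389. 220.] 378 400 206 228 394 [226. 226. 228.]
top screwdriver 0.8 [254. 249.] 215 273 235 257 350 [202.  69.  66.]
top multimeter 0.83 [149. 234.] 127 167 203 259 1476 [144. 154. 105.]
top flux_bottle 0.52 [465. 227.] 452 472 221 233 225 [141. 139. 139.]
top spare_cap 0.52 [393. 254.] 384 398 250 262 161 [150. 150. 151.]
```

```bash
python3 - <<'E'
import cv2,numpy as np
a=cv2.imread('pics/top0.png')[110:290,210:430];b=cv2.imread('pics/scene0.png')[160:300,200:420]
a=cv2.resize(a,None,fx=3.6,fy=3.6,interpolation=cv2.INTER_CUBIC);b=cv2.resize(b,None,fx=3.6,fy=3.6,interpolation=cv2.INTER_CUBIC)
cv2.imwrite('pics/a.png',a[:600]);cv2.imwrite('pics/b.png',b)
E
```

```text
(no output)
```

View pics/a.png

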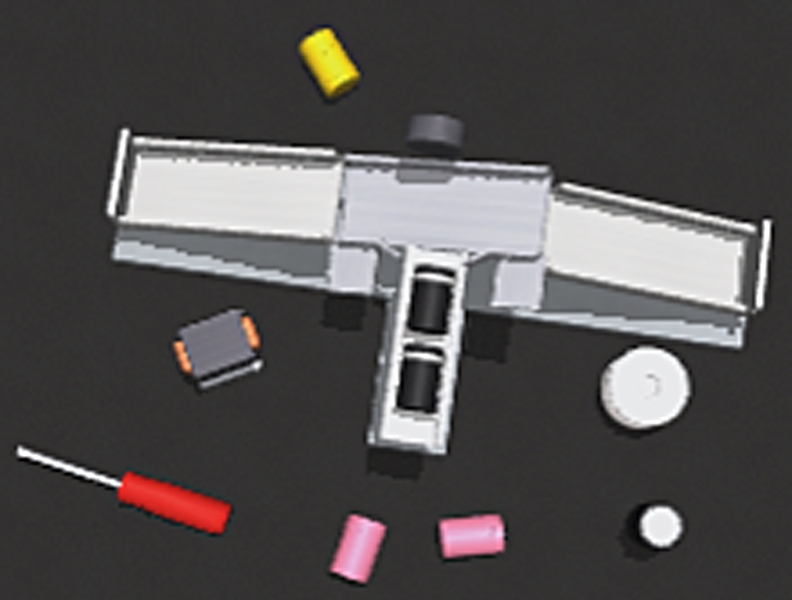

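View pics/b.png

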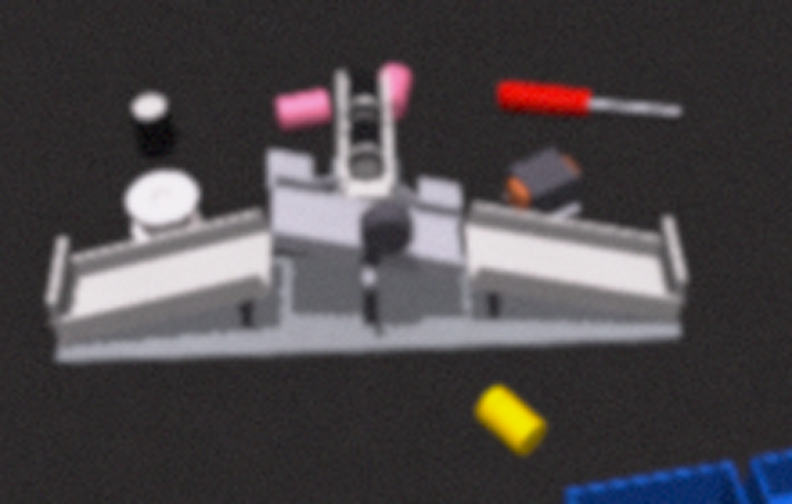

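```bash
cat > fit.py <<'E'
from h import *
import json
from scipy.optimize import least_squares
S={c:snap(c) for c in('scene','top')}
T=lambda x,y:(x/3.6+210,y/3.6+110); C=lambda x,y:(x/3.6+200,y/3.6+160)
obs=[('top',T(369,444),(-169,21,113)),('top',T(444,453),(-169,-21,113)),('top',T(406,247),(-31,21,113)),('top',T(467,252),(-31,-21,113)),
('top',T(341,236),(-29,78,70)),('top',T(125,218),(-29,242,19)),('top',T(548,262),(-29,-78,70)),('top',T(742,306),(-29,-242,19)),
('top',T(432,266),(-36,0,131)) ,
('scene',C(344,193),(-31,21,103)),('scene',C(394,193),(-31,-21,103)) ]
obs=obs[:8]+[('scene',C(340,193),(-31,-21,103)),('scene',C(397,192),(-31,21,103)),('scene',C(340,72),(-169,-21,113)),('scene',C(383,68),(-169,21,113))]
def W(q,P):
    c,s=np.cos(q[2]),np.sin(q[2]);return [q[0]+c*P[0]-s*P[1],q[1]+s*P[0]+c*P[1],P[2]]
f=lambda q:np.concatenate([np.array(proj(S[c],W(q,P)))-p for c,p,P in obs])
o=least_squares(f,[550,0,0],loss='soft_l1');print(o.x,np.round(o.fun.reshape(-1,2),1).tolist())
q=o.x;json.dump(q.tolist(),open('q.json','w'))
for n,P in dict(lip=(-31,0,103),rt_up=(-48,-62,118),lt_dn=(-48,62,82),trackback=(-169,0,103)).items():print(n,np.round(W(q,P)))
c,s=np.cos(q[2]),np.sin(q[2])
for n,cam in (('cap_front_center','top'),('cap_rear_center','top')):
    d=r.outline_of(cam,n)[0];w=atz(S[cam],d['xy'],122)-[q[0],q[1],0];print(n,c*w[0]+s*w[1],-s*w[0]+c*w[1])
im=S['top']['color'][:,:,::-1].copy()
for z,xy in [(118,(-48,-62)),(82,(-48,62)),(118,(-29,-75)),(118,(33,-75)),(103,(-31,0)),(103,(-169,0))]:
    print(z,xy,np.round(np.array(proj(S['top'],W(q,(*xy,z))))))
    p=proj(S['top'],W(q,(*xy,z)));print('crop',[(p[0]-210)*3.6,(p[1]-110)*3.6])
st=r.read_state();import scipy.spatial.transform as t
print(t.Rotation.from_euler('xyz',st['tool_rot']).as_matrix().round(3))
E
python3 fit.py
```

```text
[ 6.22266382e+02 -4.29115938e+01 -1.30950245e-01] [[3.1, -1.8], [-1.1, -1.9], [0.6, -0.8], [-0.1, 0.2], [-3.0, 1.6], [-0.4, 1.7], [-2.4, 2.7], [-0.7, 2.0], [-0.9, 1.3], [-1.9, 1.1], [-1.3, 0.0], [0.5, 0.8]]
lip [592. -39. 103.]
rt_up [567. -98. 118.]
lt_dn [583.  25.  82.]
trackback [455. -21. 103.]
cap_front_center -65.88101219627644 -0.5323997007972459
cap_rear_center -220.35920396436825 -55.92418292364263
118 (-48, -62) [355. 189.]
crop [np.float64(521.7732832796862), np.float64(283.3438615339292)]
82 (-48, 62) [307. 184.]
crop [np.float64(347.81993509724515), np.float64(266.9458789098325)]
118 (-29, -75) [361. 182.]
crop [np.float64(543.4691067379374), np.float64(259.6597325781215)]
118 (33, -75) [364. 159.]
crop [np.float64(554.3914570970031), np.float64(174.79627285013544)]
103 (-31, 0) [331. 180.]
crop [np.float64(436.7097599297545), np.float64(251.09257750918044)]
103 (-169, 0) [324. 233.]
crop [np.float64(409.6814287193381), np.float64(442.5723977310582)]
[[-0.    -0.956  0.292]
 [-0.     0.292  0.956]
 [-1.    -0.    -0.   ]]
```

```bash
cat > go.py <<'E'
# usage: go.py sx sy tipz : row to bring shut fingertips to sorter-frame x,y at world z, jaws along track
import sys,json
from h import *
from scipy.spatial.transform import Rotation as Ro
q=json.load(open('q.json'));sx,sy,z=map(float,sys.argv[1:4])
c,s=np.cos(q[2]),np.sin(q[2])
t=np.array([q[0]+c*sx-s*sy,q[1]+s*sx+c*sy,z+173])
st=r.read_state();R=Ro.from_euler('xyz',st['tool_rot']).as_matrix()
zt=np.array([c,s,0]);xt=np.array([0,0,-1.]);Rt=np.c_[xt,np.cross(zt,xt),zt]
e=t-st['eef_pos']
d=np.array(st['eef_pos'])-[q[0],q[1],173]
print('row turn',Ro.from_matrix(R.T@Rt).as_rotvec().round(3),'shift cm',(R.T@e/10).round(2),'| now s-frame',np.round([c*d[0]+s*d[1],-s*d[0]+c*d[1],d[2]],1),'t',st['t'],'F',np.round(st['wrist_force'],1),'grip',round(st['grip_width'],2))
E
python3 go.py -50 -62 170
python3 - <<'E'
from h import *;import json
q=json.load(open('q.json'));s=snap('top');c,n=np.cos(q[2]),np.sin(q[2])
for p in [(327,216),(330,193)]:
    w=atz(s,p,122)-[q[0],q[1],0];print(c*w[0]+n*w[1],-n*w[0]+c*w[1])
E
```

```text
row turn [ 1.405 -0.     0.   ] shift cm [  6.17 -56.85 -52.85] | now s-frame [-523.5  553.1  231.7] t 1.4 F [1.2 0.3 0.1] grip 1.0
-127.13698572171931 -1.5133362517237803
-68.65048523264271 -0.9177848821537271
```

```bash
R='[1.405,0,0,0,-56.85,-52.85,0]'; python3 -m crank '[[0.14,0,0,0,-3.6,-3.4,0],[0.28,0,0,0,-7.2,-6.8,0],[0.42,0,0,0,-10.8,-10.2,0],[0.56,0,0,0,-14.4,-13.6,0],[0.70,0,0,0,-18,-17,0]]' 40; python3 go.py -50 -62 230
```

```text
t: 1.95
eef_pos: [298.3, 356.8, 404.8]
tool_rot: [-0.021, 1.57, 0.548]
wrist_force: [2.4, 0.2, -0.5]
grip_width: 0.141
row turn [ 0.7    0.001 -0.   ] shift cm [  0.18 -52.65  -2.05] | now s-frame [-373.4  354.   231.8] t 1.95 F [ 2.4  0.2 -0.5] grip 0.14
```

```bash
python3 -m crank '[[0.14,0,0,0,-4.9,-0.2,0],[0.28,0,0,0,-9.8,-0.4,0],[0.42,0,0,0,-14.7,-0.6,0],[0.56,0,0,0,-19.6,-0.8,0],[0.70,0,0,0,-24.5,-1,0]]'; python3 go.py -50 -62 230
```

```text
t: 2.45
eef_pos: [422.9, 145.5, 405.0]
tool_rot: [0.467, 1.57, 0.335]
wrist_force: [1.3, 0.3, 0.1]
grip_width: -0.003
row turn [-0.001  0.001 -0.001] shift cm [  0.21 -22.26  17.24] | now s-frame [-222.2  160.7  232. ] t 2.45 F [1.3 0.3 0.1] grip -0.0
```

```bash
echo
python3 -m crank '[[0,0,0,0.2,-4,3.1,0],[0,0,0,0.2,-8,6.2,0],[0,0,0,0.2,-12,9.3,0],[0,0,0,0.2,-16,12.4,0],[0,0,0,0.2,-20,15.5,0]]';python3 -m crank '[[0,0,0,1.5,-2.26,1.74,0],[0,0,0,4,-2.26,1.74,0],[0,0,0,6,-2.26,1.74,0],[0,0,0,6,-2.26,1.74,0],[0,0,0,6,-2.26,1.74,0]]'; python3 go.py -50 -62 90; python3 - <<'E'
from h import *
a=snap('top')['color'][110:290,210:430];b=snap('scene')['color'][130:270,200:420]
im=np.vstack([a,b]);cv2.imwrite('pics/c.png',cv2.resize(np.hstack([cv2.resize(a[20:140,60:190],None,fx=3,fy=4),cv2.resize(b[20:140,30:160],None,fx=3,fy=4)]),(780,480),interpolation=cv2.INTER_CUBIC)[:,:,::-1])
E
```

```text
t: 2.95
eef_pos: [550.2, -69.9, 402.9]
tool_rot: [0.224, 1.57, 0.098]
wrist_force: [-0.2, 1.1, 0.5]
grip_width: -0.004
t: 3.45
eef_pos: [564.0, -92.4, 342.9]
tool_rot: [3.107, 1.57, 2.981]
wrist_force: [0.1, -0.7, -0.8]
grip_width: 0.001
row turn [ 0.005 -0.    -0.   ] shift cm [ 7.99 -0.54  0.13] | now s-frame [-51.3 -56.6 169.9] t 3.45 F [ 0.1 -0.7 -0.8] grip 0.0
```

View pics/c.png

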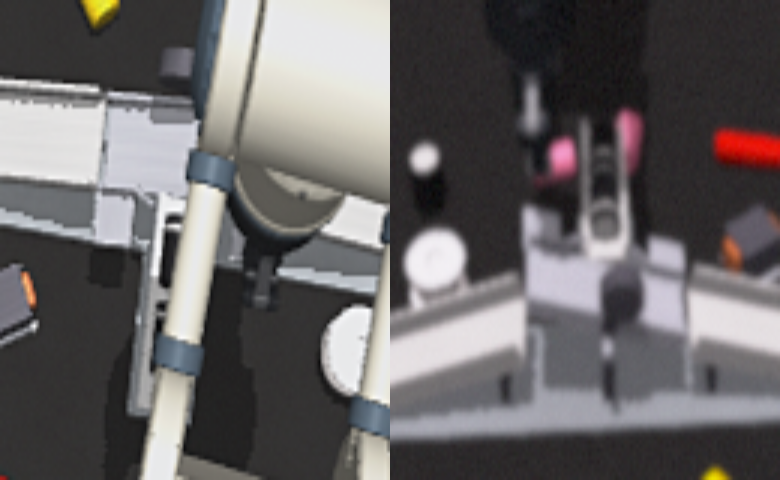

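```bash
python3 -m crank '[[0,0,0,1.5,-0.5,0.1,0],[0,0,0,3,-0.5,0.1,0],[0,0,0,4.5,-0.5,0.1,0],[0,0,0,5.2,-0.5,0.1,0],[0,0,0,5.8,-0.5,0.1,0]]';python3 -m crank '[[0,0,0,0.6,0,0,0],[0,0,0,1.2,0,0,0],[0,0,0,1.8,0,0,0],[0,0,0,2.4,0,0,0],[0,0,0,2.4,0,0,0]]'; python3 go.py -50 -62 90; python3 - <<'E'
from h import *
b=snap('scene','d0.png')['color'][160:270,200:420]
cv2.imwrite('pics/d.png',cv2.resize(b,None,fx=3,fy=3,interpolation=cv2.INTER_CUBIC)[:,:,::-1])
E
```

```text
t: 4.05
eef_pos: [564.2, -97.4, 283.1]
tool_rot: [3.04, 1.569, 2.914]
wrist_force: [0.1, 0.1, 0.2]
grip_width: -0.002
t: 4.55
eef_pos: [564.2, -97.5, 259.5]
tool_rot: [3.051, 1.569, 2.925]
wrist_force: [-0.5, 0.4, -0.7]
grip_width: 0.0
row turn [ 0.005 -0.002 -0.   ] shift cm [-0.35 -0.03  0.04] | now s-frame [-50.5 -61.7  86.5] t 4.55 F [-0.5  0.4 -0.7] grip 0.0
```

View pics/d.png

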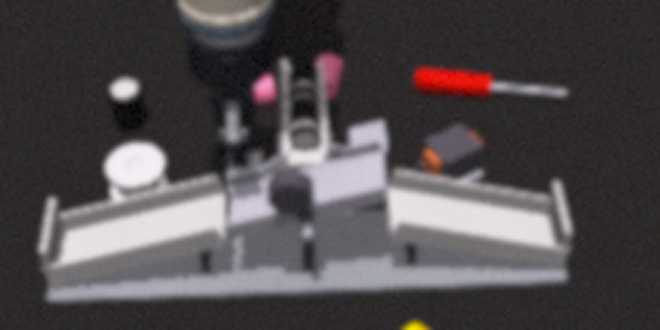

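```bash
python3 -m crank '[[0,0,0,-4,0,0,0],[0,0,0,-8,0,0,0],[0,0,0,-9,1.5,-3.5,0],[0,0,0,-9,3,-8,0],[0,0,0,-9,4.5,-12,0]]';python3 -m crank '[[0,0,0,0,1.6,-2.5,0],[0,0,0,2,1.6,-2.8,0],[0,0,0,4.5,1.6,-2.8,0],[0,0,0,5,1.6,-2.8,0],[0,0,0,5,1.6,-2.8,0]]'; python3 go.py -200 0 114; python3 - <<'E'
from h import *
a=snap('top','e0.png')['color'][130:270,260:420];b=snap('scene')['color'][160:270,200:420]
cv2.imwrite('pics/e.png',np.hstack([cv2.resize(a,(480,420),interpolation=cv2.INTER_CUBIC),cv2.resize(b[:,50:150],(320,420),interpolation=cv2.INTER_CUBIC)])[:,:,::-1])
E
```

```text
t: 5.1
eef_pos: [449.7, -37.3, 351.8]
tool_rot: [0.039, 1.569, -0.088]
wrist_force: [-0.0, -0.8, -0.0]
grip_width: -0.001
t: 5.6
eef_pos: [425.1, -18.4, 300.3]
tool_rot: [-3.136, 1.569, 3.021]
wrist_force: [-0.1, -0.1, 0.5]
grip_width: -0.001
row turn [ 0.005 -0.001  0.   ] shift cm [ 1.33  0.15 -0.13] | now s-frame [-198.7   -1.5  127.3] t 5.6 F [-0.1 -0.1  0.5] grip -0.0
```

View pics/e.png

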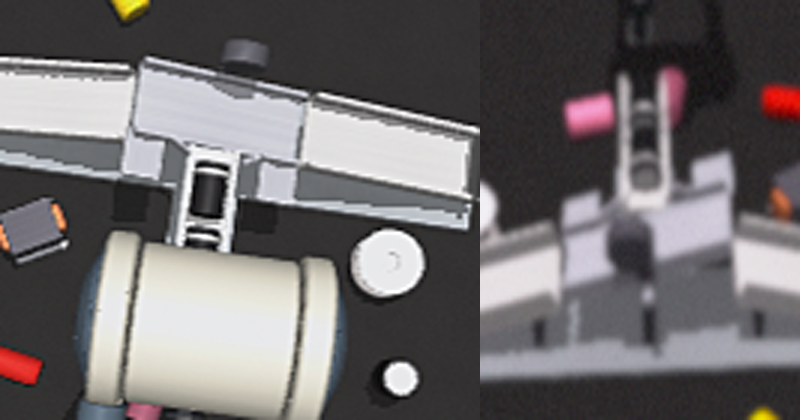

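```bash
python3 -m crank '[[0,0,0,0.6,0.1,0,0],[0,0,0,1.3,0.1,0,0],[0,0,0,1.3,0.1,0.6,0],[0,0,0,1.3,0.1,1.3,0],[0,0,0,1.3,0.1,2,0]]';python3 -m crank '[[0,0,0,0,0,0.6,0],[0,0,0,0,0,1.2,0],[0,0,0,0,0,1.8,0],[0,0,0,0,0,2.4,0],[0,0,0,0,0,3,0]]'|grep force; python3 -m crank '[[0,0,0,0,0,0.6,0],[0,0,0,0,0,1.2,0],[0,0,0,0,0,1.8,0],[0,0,0,0,0,2.4,0],[0,0,0,0,0,3,0]]'|grep force;python3 go.py -45 0 114; python3 - <<'E'
from h import *
a=snap('top','f0.png')['color'][130:270,260:420];b=snap('scene')['color'][160:270,200:420]
cv2.imwrite('pics/f.png',np.hstack([cv2.resize(a,(480,420),interpolation=cv2.INTER_CUBIC),cv2.resize(b[:,50:150],(320,420),interpolation=cv2.INTER_CUBIC)])[:,:,::-1])
E
```

```text
t: 6.2
eef_pos: [445.9, -20.0, 287.8]
tool_rot: [0.031, 1.57, -0.095]
wrist_force: [0.9, -0.2, -1.0]
grip_width: -0.004
wrist_force: [-0.8, 0.4, 1.0]
wrist_force: [-0.3, -0.5, -0.1]
row turn [ 0.005 -0.     0.   ] shift cm [ 0.07 -0.03  7.31] | now s-frame [-118.1   -0.   114.7] t 7.2 F [-0.3 -0.5 -0.1] grip 0.0
```

View pics/f.png

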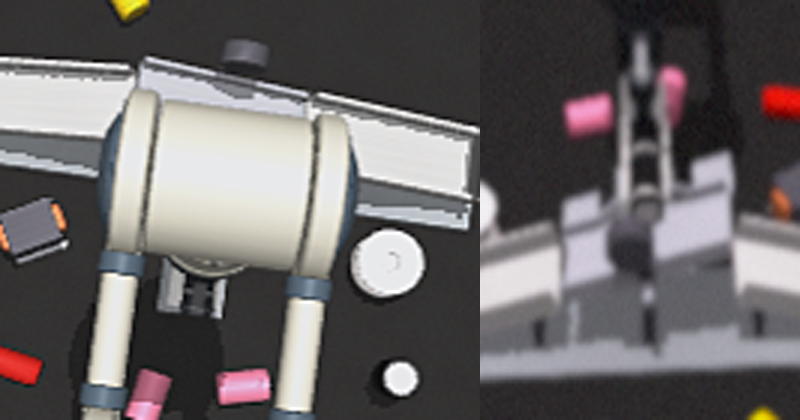

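```bash
python3 -m crank '[[0,0,0,0,0,0.6,0],[0,0,0,0,0,1.2,0],[0,0,0,0,0,1.8,0],[0,0,0,0,0,2.4,0],[0,0,0,0,0,3,0]]'|grep force; python3 -m crank '[[0,0,0,0,0,0.3,0],[0,0,0,0,0,0.6,0],[0,0,0,0,0,0.6,0],[0,0,0,0,0,0.6,0],[0,0,0,0,0,0.6,0]]'|grep force;python3 go.py -45 0 114; python3 - <<'E'
from h import *
a=snap('top','g0.png')['color'][130:270,260:420];b=snap('scene')['color'][160:270,200:420]
cv2.imwrite('pics/g.png',cv2.resize(b,(800,400),interpolation=cv2.INTER_CUBIC)[:,:,::-1])
E
```

```text
wrist_force: [-0.4, -0.1, 0.7]
wrist_force: [-0.0, -0.2, -0.4]
row turn [0.005 0.    0.   ] shift cm [ 0.07 -0.03  3.77] | now s-frame [-8.270e+01  1.000e-01  1.147e+02] t 8.3 F [-0.  -0.2 -0.4] grip 0.0
```

View pics/g.png

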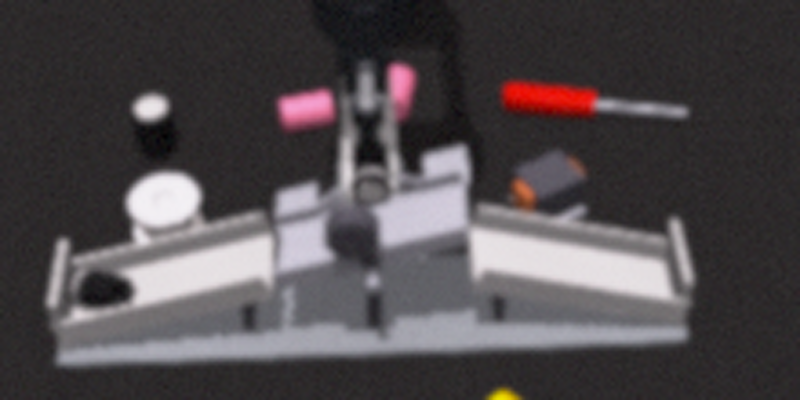

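Front cap sits in the right chute at (105,290); the rear one is at the lip (372,185). I'll push the rear one next.

```bash
python3 -m crank '[[0,0,0,0,0,0.6,0],[0,0,0,0,0,1.2,0],[0,0,0,0,0,1.8,0],[0,0,0,0,0,2.4,0],[0,0,0,0,0,3,0]]'|grep force; python3 -m crank '[[0,0,0,0,0,0.5,0],[0,0,0,0,0,1.1,0],[0,0,0,0,0,1.1,0],[0,0,0,0,0,0,0],[0,0,0,0,0,-1,0]]'|grep force;python3 -m crank '[[0,0,0,0,0,-2,0],[0,0,0,0,0,-4,0],[0,0,0,-2,0,-5,0],[0,0,0,-4,0,-6,0],[0,0,0,-6,0,-8,0]]'|grep force;python3 go.py -45 0 114; python3 - <<'E'
from h import *
a=snap('top','i0.png');b=snap('scene')['color'][160:270,200:420]
cv2.imwrite('pics/i.png',cv2.resize(b,(800,400),interpolation=cv2.INTER_CUBIC)[:,:,::-1])
E
```

```text
wrist_force: [0.4, -0.7, -0.5]
wrist_force: [0.8, -0.1, 0.1]
wrist_force: [-0.2, -0.0, 1.1]
row turn [0.005 0.    0.   ] shift cm [ 6.12 -0.03  9.82] | now s-frame [-143.2   -0.2  175.2] t 9.9 F [-0.2 -0.   1.1] grip 0.0
```

View pics/i.png

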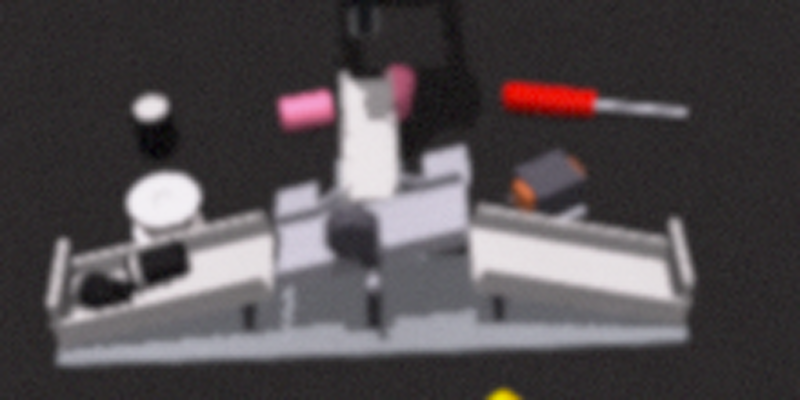

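Both are in the right chute, at (105,290) and (163,262). I'll let them settle and compare positions before handing in.

```bash
W='x'; python3 -m crank '[[0,0,0,0,0,0,0],[0,0,0,0,0,0,0],[0,0,0,0,0,0,0],[0,0,0,0,0,0,0],[0,0,0,0,0,0,0]]'|head -1; python3 - <<'E'
from h import *
a=snap('scene')['color'].copy()
for _ in range(12): b=snap('scene')['color']
R=(slice(160,270),slice(200,420))
d=np.abs(a[R].astype(int)-b[R]).max(2);print((d>60).sum(), d.max())
cv2.imwrite('pics/j.png',cv2.resize(b[R],(800,400),interpolation=cv2.INTER_CUBIC)[:,:,::-1])
E
```

```text
t: 10.5
0 21
```

View pics/j.png

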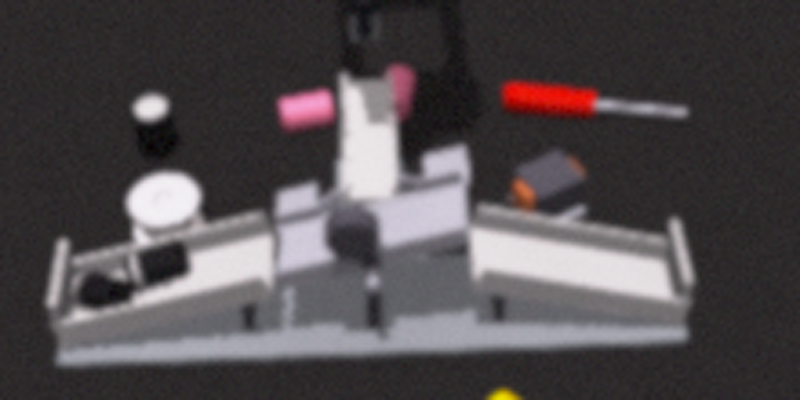

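Nothing has moved: both capacitors are at rest in the right chute, and the gate is still tipped.

```bash
python3 -c "
from plant import r
print(r.finish_job(), r.read_state()['t'])"
```

```text
the job is handed in; nothing more can be done
the job is handed in; nothing more can be done
```

The job is done and handed in at about 11 s of the 48 s allowed. The gate started with its right side raised. I pressed the right tab with the shut fingertips until the gate tipped over, leaving the left side raised. I then pushed the two capacitors along the track, and one after the other they rolled into the right chute.

- **Last check:** in pictures taken over about 0.6 s, both capacitors lay still in the right chute. The track was empty, the gate was still tipped, and the fingers were clear at about 175 mm height.
- **Forces:** the wrist force readings, taken at the end of each move, stayed below about 3 N.
- **Bystanders:** those visible in the last picture (reel, spare capacitor, screwdriver, transformer) looked unmoved. The multimeter and flux bottle were outside that picture and I did not look at them again; the arm did not go near them.
- **Small disagreements:** my fit of the sorter's position was off by up to about 3 pixels (roughly 5 mm) at some points. The outline network's top match for the rear capacitor, in a second picture, was a pink look-alike, so I used the black one's position from the first picture.

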